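Seat a tapered stopcock plug

ROBOT

A 7-joint arm with a two-finger parallel gripper is mounted at the origin on a cart in front of the work surface, level with it; the furniture and walls round the work are solid. World frame = base frame: x ahead of the robot, y to its left, z up, the work surface at z = 0. Lengths are in m, angles in rad, forces in N, time in s.
With the tool pointing down it reaches from about 0.425 to 1.025 m from the base axis. Payload 3.6 kg.
Tool frame: the origin (TCP) lies where the fingers leave the gripper's body, on its centre line; the fingertips stand 73 mm ahead of it and the grasp point (between the pads) lies 54 mm ahead of it; z points along the fingers, y is the line along which they close (so a half turn about z gives the same grasp; the last joint's range is limited). The gripper opens to 85 mm and grips with 20 to 120 N. Pads are 22 mm wide; open, the fingers measure 114 mm over their backs; the gripper's body (76 mm by 85 mm) begins 54 mm behind the grasp point. The pads swing forward as they close: fully open they stand 13 mm farther back than shut.
Start: joints at [-1.276, 0.591, 0.048, 1.609, -0.033, 0.943, -0.034], TCP at [0.275, 0.671, 0.304] pointing down, gripper open.
Joint ranges: [-2.69, 2.69], [-0.47, 2.24], [-1.27, 1.36], [0.19, 2.51], [-1.53, 4.68], [0.08, 2.07], [-3.09, 3.09]. Speed limits (rad/s): [2.57, 2.57, 3.14, 3.14, 3.14, 3.14, 3.14].

INTERFACE

Orientations are given as [roll, pitch, yaw] about the fixed x, y, z axes, in that order (R = Rz(yaw) Ry(pitch) Rx(roll)).
In Python, from station import env, get_image, camera_model, masks_of, spot_point gives the robot as it stands. Calls block until the motion is done:
- env.move_ptp(position, orientation): joint-space move of the TCP to a pose.
- env.movel(position, vel=0.15, rot=None, max_force=None): straight line of the TCP; rot=None keeps the orientation; vel is the mean speed in m/s. With max_force (N) it stops when the force on the tool has changed by that much, and returns True; else False.
- env.goto_joints(angles): joint-space move.
- env.gripper_open() and env.close_gripper(effort=None): open the fingers fully, or close them until they stop; effort is the grip in N (None keeps the last).
- env.pause(seconds).
- env.solve_ik(position, orientation): joint angles nearest the present ones, or None.
- env.get_state(): the state.
- get_image(name): name is "side" or "top" or "wrist"; returns (picture, depth): 420x560x3 uint8, red, green, blue; 420x560 float32, m along the optical axis (not along the pixel's ray), 0 where there is no reading.
- camera_model(name): a dict with "intrinsics" (3x3 intrinsics, pixels), "xyz" and "orientation" of the camera in the world; the wrist camera has in their place "hand_eye" (4x4, takes a point from camera to tool coordinates, whose origin is the TCP and whose axes are the flange's). Camera axes: x right, y up, looking along -z (the intrinsics and any distortion apply to the point x, -y, -z); pixel columns grow to the right and rows downward; lengths in m; the calibration is good to about 2 mm. A picture is of the moment at which its call begins: read the wrist's pose just before it. camera_model takes no time and is no camera call.
A pose or a line that the arm cannot do raises env.MotionError and nothing moves.
- env.job_done(): hands the job in; it is judged then, once.
Trained networks look in the newest picture that a camera, given by its name, has taken for a name from the list of things; names that differ only in an ending like _2 or _b are one class to them, and where a whole thing is asked for, a point or a joint stands for the part that bears it (a point fixed in the world has none). Each returns a list of dicts, best first, with "confidence" (0 to 1); they miss things now and then, are a little off and sometimes report something else, mostly with a low value. They report only what shows in the picture. A call takes as long as a camera call. They do not tell look-alikes from the thing itself.
- masks_of(label, camera): "region" (420x560 bool, what is visible of it) and "bbox" ([left, top, right, bottom] in pixels, round what is visible of it).
- spot_point(label, camera): "centre" ([column, row] in pixels: a listed point, or the origin of a listed thing).
The state is a dict: "time": time; "joints": joint angles; "qd": joint speeds; "tau": joint torques, N m; "ee_pos": TCP position; "eef_rot": TCP orientation; "ft_force": force on the tool from outside, world axes, zero at the start; "moment": the same for the moment, N m; "gripper_width": opening from 0.0 (shut) to 1.0 (fully open); "finger_force": force on a finger pad.
Only numpy, scipy, OpenCV 4.12 (cv2) and the standard library are available. Lean on these libraries where they do the work, as an engineer would, in place of code of your own. Each camera call takes 0.05 s, during which the arm holds its last target. There are 200 camera calls.

TASK

Take the tapered steel plug out of its white stand, set it upright into the round barrel of the stopcock, and work it home: press it down steadily with about 12 N and twist it to and fro while you press, because pressing alone does not wedge it. When it no longer sinks and sits jammed, it must stand upright with its bar handle square across the two pipe stubs (shut); then let go of it. Never press it down harder than 20 N, and leave the loose things on the bench where they are.

Things in the scene. Friction and masses are not known exactly. Their poses are not given: they have to be found in the camera images.
- plug_handle (a point): Centre of the flat bar handle on top of the loose steel plug (94 mm high, 120 g): the bar is 44 mm long (x axis), 10 mm thick (y axis) and 26 mm high (z axis, up along the plug), from 68 to 94 mm above the tip. This point is on the plug's axis, 81 mm above its tip. Pinch the bar across its 10 mm thickness.
- plug_tip (a point): Underside of the plug's tip, on its axis; axes as the handle. From here up: a smooth cone 44 mm long (10 mm diameter at the tip, 23 mm at its top, sides at 8 degrees to the axis), then a neck 12 mm in diameter up to the handle.
- plug: The same plug, origin at its tip. In the valve, friction (coefficient about 0.5) stops a straight push of any allowed force after about 1 mm; twisting to and fro by half a radian or so under about 12 N works it in over a few strokes, some 2 to 3 mm beyond first touch. The twist takes up to 0.5 N m. Once jammed it stays.
- plug_stand: White block, 64 x 64 x 46 mm, fixed to the bench, in which the plug waits upright; origin at the centre of its underside, z up. One blind hole, 22 mm in diameter, 36 mm deep, at its centre; the plug's tip stands on the floor of the hole, 10 mm above the bench.
- valve: Steel stopcock fixed to the bench on an aluminium plate, 70 mm (x) by 110 mm (y) by 10 mm; origin at the centre of the plate's underside, z up. Round upright barrel at its centre, 45 mm outer diameter. Two level pipe stubs, 15 mm thick, along +y and -y at 34 mm height, ending 57 mm from the axis. Handle along the valve's x axis, either way round, is across the pipes (shut).
- barrel_mouth (a point): Centre of the barrel's mouth at rim level, 70 mm above the bench; axes as the valve. Inside, a white sleeve of six sprung segments forms the tapered hole (19 mm wide at the top, same taper as the plug). The sleeve sits up to 7 mm higher or lower from valve to valve, which no reading shows: the plug first touches with its tip 24 to 38 mm above the bench.
- barrel (a joint): How far the barrel has sunk on its sprung overload foot (m): 0 as it stands, up to 0.004. The foot does not move for pushes up to 18 N and gives way above that (2 mm at 20 N). It comes back when the push ends.
- disc_can: Loose bystander: round plastic canister with a lid, 43 mm in diameter, 62 mm high; origin at the centre of its underside.
- forceps: Loose bystander: steel forceps, 126 mm long, 10 mm high, lying near the bench's front edge; origin at the centre of its underside.
- marker_red: Loose bystander: marker pen, 132 mm long, 13 mm thick, lying near the bench's front edge; origin at the centre of its underside.
Things that resemble listed ones, but are neither listed nor needed, are in the scene too. Leave any blue or green look-alike of the plug alone.

How it is judged:
On the way, in this order (a step that is already met when the one before it is completed fails the run):
1. the plug is lifted out of its stand (height (world z) of plug_tip above 0.06 m), for 0.1 s.
2. the plug stands in the mouth of the barrel (horizontal distance between plug_tip and barrel_mouth below 0.005 m and height (world z) of plug_tip below 0.05 m and angle between plug's own z axis and vertical below 0.15 rad), for 0.1 s.
At the end, for the whole second after the job is handed in: The plug is left jammed in the barrel: the sleeve's grip on it, summed round, stays above 65 N (a straight push of 18 N leaves about 30 N). It is upright within 0.08 rad, centred within 4 mm, at rest, handle across the pipes within 0.15 rad, the barrel back up on its foot (contact force between plug and valve above 65 N and angle between the x axis of plug and the x axis of valve, either way round below 0.15 rad and angle between plug's own z axis and vertical below 0.08 rad and horizontal distance between plug_tip and barrel_mouth below 0.004 m and height (world z) of plug_tip below 0.042 m and value of joint barrel below 0.001 m and linear speed of plug below 0.01 m/s); the robot touches nothing.
It fails at once if the plug was pressed harder than 20 N: the overload foot gave way (value of joint barrel above 0.002 m).
It fails at once if the canister was moved by more than 30 mm (distance of disc_can from where it was at the start of the episode above 0.03 m).
It fails at once if the forceps was moved by more than 30 mm (distance of forceps from where it was at the start of the episode above 0.03 m).
It fails at once if the marker pen was moved by more than 30 mm (distance of marker_red from where it was at the start of the episode above 0.03 m).
It also fails if it takes over 72 s, if anything falls off the work surface, if the arm or the gripper's body presses on something with over 40 N, if the wrist force passes 120 N, or if a joint passes its speed limit or range.

## Working session

There is one attempt and no reset: what is moved stays moved. The work goes in short steps, each a Python script; the robot and the scene stay as the last script left them, time stands still between calls to the robot, and variables do not carry over. Pictures are saved under pics/ and viewed, at most 10 in all, crops included, and the job is handed in when it is done.

```bash
mkdir -p pics; ls; cat > h.py <<'E'
import numpy as np, cv2
from scipy.spatial.transform import Rotation as R
from station import env, get_image, camera_model, masks_of, spot_point
def campose(name, st=None):
    m=camera_model(name); T=np.eye(4)
    if 'hand_eye' in m:
        st=st or env.get_state()
        T[:3,:3]=R.from_euler('xyz',st['eef_rot']).as_matrix(); T[:3,3]=st['ee_pos']
        T=T@np.array(m['hand_eye'])
    else:
        o=np.array(m['orientation']); T[:3,:3]=R.from_euler('xyz',o).as_matrix() if o.size==3 else o
        T[:3,3]=m['xyz']
    return m,T
def undist(m,uv):
    K=np.array(m['intrinsics']); d=np.array(m.get('distortion',np.zeros(5)),float)
    return cv2.undistortPoints(np.array(uv,float).reshape(-1,1,2),K,d).reshape(-1,2)
def pts(name,uv,z,st=None):   # uv Nx2, depth along axis
    m,T=campose(name,st); p=undist(m,uv); z=np.asarray(z)
    c=np.c_[p[:,0]*z,-p[:,1]*z,-z]
    return c@T[:3,:3].T+T[:3,3]
def onplane(name,uv,h,st=None): # ray hit at world z=h
    m,T=campose(name,st); p=undist(m,uv)
    d=np.c_[p[:,0],-p[:,1],-np.ones(len(p))]@T[:3,:3].T
    return T[:3,3]+d*((h-T[2,3])/d[:,2])[:,None]
def cloud(name,mask,dep,st=None):
    v,u=np.nonzero(mask&(dep>0)); return pts(name,np.c_[u,v],dep[v,u],st)
def save(f,im): cv2.imwrite('pics/'+f,cv2.cvtColor(im,cv2.COLOR_RGB2BGR))
E
python3 - <<'E'
from h import *
print({k:v for k,v in camera_model('top').items()})
print(camera_model('side')); print(camera_model('wrist'))
ims=[]
for c in ['top','side']:
    im,d=get_image(c); np.savez(f'pics/{c}.npz',im=im,d=d); save(c+'.png',im)
    for l in ['plug','plug_handle','plug_stand','valve','disc_can','forceps','marker_red']:
        for r in masks_of(l,c):
            P=cloud(c,r['region'],d); 
            print(c,l,round(r['confidence'],2),r['bbox'],np.median(P,0).round(3) if len(P) else None, P[:,2].max().round(3) if len(P) else None)
    for l in ['plug_handle','plug_tip','barrel_mouth','valve','plug_stand']:
        for r in spot_point(l,c): print(c,'pt',l,round(r['confidence'],2),np.round(r['centre'],1), onplane(c,[r['centre']],{'plug_handle':.091,'barrel_mouth':.07,'plug_tip':.01}.get(l,0))[0].round(3))
E
```

```text
pics
{'intrinsics': array([[511.06694576,   0.        , 281.46522184],
       [  0.        , 511.06694576, 212.5271628 ],
       [  0.        ,   0.        ,   1.        ]]), 'xyz': array([0.27728498, 0.07649985, 0.98892848]), 'orientation': array([ 0.22963453, -0.00512883, -1.56642345])}
{'intrinsics': array([[546.42637459,   0.        , 281.57089278],
       [  0.        , 546.42637459, 206.29947463],
       [  0.        ,   0.        ,   1.        ]]), 'xyz': array([-0.03484947,  1.03274409,  0.54023057]), 'orientation': array([ 1.15438371,  0.00446299, -2.63992379])}
{'intrinsics': array([[337.31227293,   0.        , 283.370457  ],
       [  0.        , 337.31227293, 203.86681807],
       [  0.        ,   0.        ,   1.        ]]), 'hand_eye': array([[-1.40762764e-04,  9.65245926e-01,  2.61343226e-01,
         6.64462138e-02],
       [ 9.99999463e-01, -1.32491242e-04,  1.02795593e-03,
        -1.01228357e-03],
       [ 1.02685596e-03,  2.61343231e-01, -9.65245389e-01,
        -6.98227306e-02],
       [ 0.00000000e+00,  0.00000000e+00,  0.00000000e+00,
         1.00000000e+00]])
[... 2799 characters left out ...]
16
side pt plug_handle 0.74 [360.  171.1] [ 0.391 -0.126  0.091]
side pt plug_handle 0.67 [329.3 170.5] [ 0.457 -0.096  0.091]
side pt plug_handle 0.58 [297.3 182.2] [0.489 0.008 0.091]
side pt plug_tip 0.83 [327.5 201. ] [ 0.46  -0.099  0.01 ]
side pt plug_tip 0.78 [188.5 261.1] [0.577 0.301 0.01 ]
side pt plug_tip 0.76 [297.7 213.8] [0.49  0.003 0.01 ]
side pt plug_tip 0.73 [346.1 225.4] [0.367 0.007 0.01 ]
side pt plug_tip 0.54 [358.4 198.3] [ 0.4  -0.15  0.01]
side pt barrel_mouth 0.59 [230.4 234.4] [0.501 0.264 0.07 ]
side pt valve 0.66 [237.  267.3] [0.49  0.262 0.   ]
side pt plug_stand 0.83 [299.3 215.8] [ 0.491 -0.008  0.   ]
side pt plug_stand 0.66 [235.9 263.9] [0.499 0.252 0.   ]
```

```bash
python3 - <<'E'
from h import *
d=np.load('pics/top.npz'); im=d['im']; s=np.load('pics/side.npz')['im']
a=cv2.resize(im[130:310,110:450],(800,424),interpolation=cv2.INTER_CUBIC)
b=cv2.resize(im[190:250,285:345],(176,176)); c=cv2.resize(s[150:300,170:400],(270,176)); e=cv2.resize(im[190:250,145:225],(235,176))
row=np.zeros((176,800,3),np.uint8); row[:,:176]=b; row[:,176:446]=c; row[:,446:681]=e
save('a.png',np.vstack([a,row]))
E
```

```text
(no output)
```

View pics/a.png

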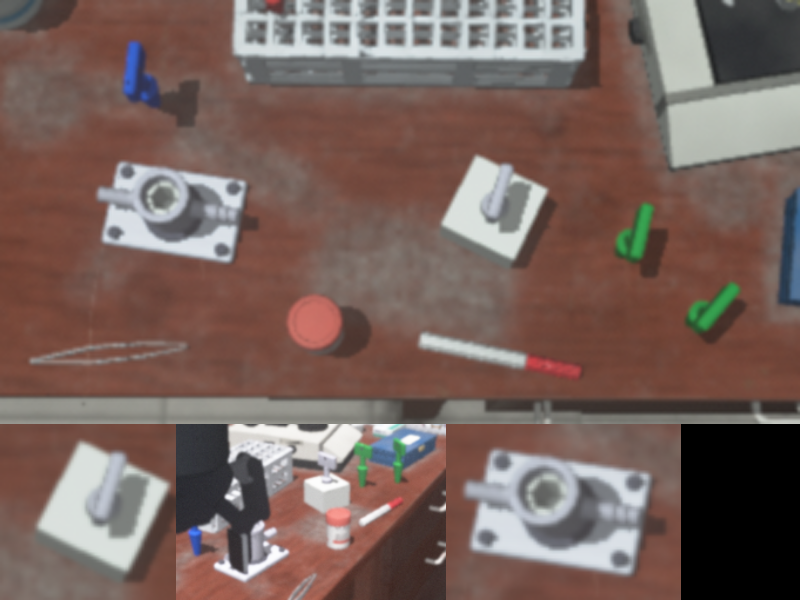

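The plug meant is the grey one at top px (320,213), because it stands in the white block. The blue one at (168,162) and the green ones at (380,228) and (413,260) are look-alikes on the bench. The valve is at (179,210). The next step is to measure both from close up with the wrist camera.

```bash
cat >> h.py <<'E'
def look(xy,z,yaw,f):
    env.move_ptp([xy[0],xy[1],z],[np.pi,0,yaw]); env.pause(0.3)
    st=env.get_state(); im,d=get_image('wrist'); save(f+'.png',im); np.savez('pics/'+f+'.npz',im=im,d=d,st=np.r_[st['ee_pos'],st['eef_rot']])
    return st,im,d
E
python3 - <<'E'
from h import *
s=env.get_state(); print(s['eef_rot'],s['time'])
for xy,yaw,f in [((.492,.263),-.14,'wv'),((.486,0),-.2,'wp')]:
    for y in (yaw,yaw+np.pi,yaw-np.pi):
        q=env.solve_ik([xy[0],xy[1],.15],[np.pi,0,y]); print(f,y,None if q is None else np.round(q,2))
    st,im,d=look(xy,.28,yaw,f)
    for l in ['valve','plug','plug_handle','plug_stand']:
        for r in masks_of(l,'wrist'):
            P=cloud('wrist',r['region'],d,st); print(f,l,round(r['confidence'],2),r['bbox'],np.median(P,0).round(4) if len(P) else 0)
    for l in ['plug_handle','plug_tip','barrel_mouth','plug_stand','valve']:
        for r in spot_point(l,'wrist'): print(f,'pt',l,round(r['confidence'],2),np.round(r['centre'],1), onplane('wrist',[r['centre']],{'plug_handle':.091,'barrel_mouth':.07,'plug_tip':.01}.get(l,0),st)[0].round(4))
print(env.get_state()['time'])
a=cv2.imread('pics/wv.png');b=cv2.imread('pics/wp.png')
cv2.imwrite('pics/w.png',cv2.resize(np.hstack([a[:,80:480],b[:,80:480]]),(800,420)))
E
```

```text
[-3.14157248e+00  1.57265993e-05  2.75282792e+00] 1.3
wv -0.14 [-0.97  0.69  0.58  2.11 -0.73  0.55 -1.57]
wv 3.001592653589793 [-0.56  0.61 -0.02  2.09  0.03  0.44  0.83]
wv -3.2815926535897932 [-0.56  0.61 -0.02  2.09  0.03  0.44  0.83]
wv valve 0.78 [219.4, 146.6, 342.3, 218.7] [0.4983 0.2637 0.0129]
wv plug_handle 0.79 [222.4, 42.3, 253.8, 104.9] [0.5885 0.2852 0.0926]
wv plug_stand 0.75 [494.5, 103.0, 559.1, 186.8] [0.4953 0.0259 0.0383]
wv pt plug_handle 0.64 [233.5  78. ] [0.5853 0.2857 0.091 ]
wv pt barrel_mouth 0.81 [282.7 192.7] [0.4912 0.2631 0.07  ]
wv pt plug_stand 0.85 [536.8 147.4] [0.4859 0.     0.    ]
wv pt valve 0.66 [279.1 176.4] [0.4927 0.2668 0.    ]
wp -0.2 [-0.47  0.62  0.52  2.26 -0.76  0.43 -1.09]
wp 2.941592653589793 [-0.    0.56 -0.12  2.24  0.18  0.35  1.09]
wp -3.3415926535897933 [-0.    0.56 -0.12  2.24  0.18  0.35  1.09]
wp valve 0.84 [0.0, 186.4, 100.1, 266.4] [0.4941 0.2449 0.012 ]
wp valve 0.54 [269.7, 167.3, 294.6, 225.1] [0.4913 0.0005 0.103 ]
wp valve 0.41 [1.3, 205.2, 79.1, 266.6] [0.4906 0.2465 0.0451]
wp plug 0.81 [267.2, 165.7, 297.6, 229.1] 
[... 168 characters left out ...]
.55 [54.6, 305.3, 89.1, 321.7] [0.3796 0.2799 0.0033]
wp plug_handle 0.83 [441.4, 219.2, 515.2, 277.0] [ 0.4065 -0.1597  0.0796]
wp plug_handle 0.68 [270.9, 170.9, 293.8, 229.1] [0.4901 0.0007 0.103 ]
wp plug_handle 0.61 [384.0, 168.3, 434.4, 228.3] [ 0.4637 -0.1047  0.0841]
wp pt plug_handle 0.94 [486.9 253.5] [ 0.4064 -0.156   0.091 ]
wp pt plug_handle 0.61 [278.1 200.2] [0.4852 0.0044 0.091 ]
wp pt plug_handle 0.56 [419.9 195.4] [ 0.467  -0.1061  0.091 ]
wp pt plug_tip 0.9 [444.1 220.3] [ 0.4086 -0.158   0.01  ]
wp pt plug_tip 0.89 [387.8 181.6] [ 0.4619 -0.1045  0.01  ]
wp pt plug_stand 0.78 [280.9 177.5] [0.4858 0.0026 0.    ]
wp pt valve 0.79 [ 41.  219.2] [0.492  0.2675 0.    ]
5.6167
```

View pics/w.png

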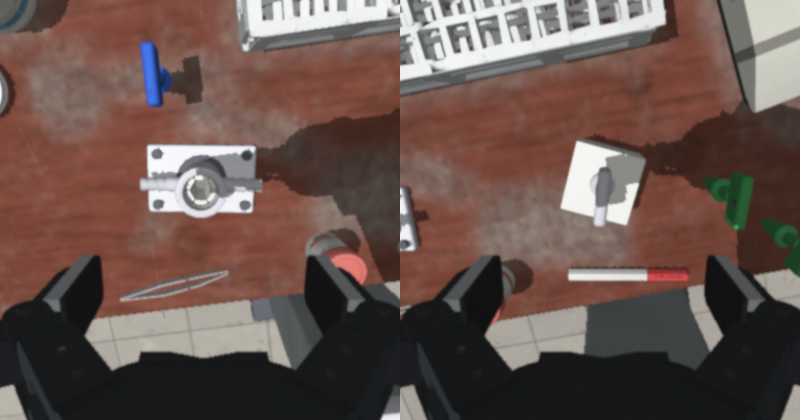

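```bash
cat > fit.py <<'E'
from h import *
def load(f):
    d=np.load(f'pics/{f}.npz'); st=dict(ee_pos=d['st'][:3],eef_rot=d['st'][3:]); return d['im'],d['d'],st
def wcloud(f):
    im,d,st=load(f); P=cloud('wrist',np.ones(d.shape,bool),d,st); return P
def near(P,c,r,z0,z1):
    k=(np.hypot(*(P[:,:2]-c).T)<r)&(P[:,2]>z0)&(P[:,2]<z1); return P[k]
def rect(Q):
    (c,s,a)=cv2.minAreaRect((Q[:,:2]*1000).astype(np.float32)); return np.round(c,1),np.round(s,1),round(a,1)
E
python3 - <<'E'
from fit import *
P=wcloud('wp'); c=np.array([.487,.002])
H=near(P,c,.04,.095,.12); print('bar',len(H),H[:,2].min(),np.median(H[:,2]),rect(H))
T=H[H[:,2]>np.median(H[:,2])-.003]; u=np.linalg.svd(T[:,:2]-T[:,:2].mean(0))[2][0]; print('top',len(T),rect(T),np.degrees(np.arctan(u[1]/u[0])))
S=near(P,c,.055,.042,.05); print('stand',len(S),np.median(S[:,2]),rect(S))
P=wcloud('wv'); c=np.array([.492,.265])
L=near(P,c,.07,.007,.014); print('plate',np.median(L[:,2]),rect(L))
R_=near(P,c,.03,.064,.076); print('rim',len(R_),np.median(R_[:,2]),rect(R_), cv2.minEnclosingCircle((R_[:,:2]*1000).astype(np.float32)))
B=near(P,c,.065,.03,.046); B=B[np.abs(B[:,1]-c[1])>.028];print('stub',len(B),rect(B)); u=np.linalg.svd(B[:,:2]-B[:,:2].mean(0))[2][0]; print(np.degrees(np.arctan(-u[0]/u[1])))
E
```

```text
bar 735 0.09530820031697768 0.10324698772974239 (array([488.4,   0.7]), array([10.4, 44. ]), 71.9)
top 709 (array([488.5,   0.8]), array([10.2, 44. ]), 72.8) -17.33202272185596
stand 3916 0.045782455606820954 (array([488.3,   0.7]), array([64.2, 64.3]), 63.7)
plate 0.009815960657947598 (array([491.8, 264.7]), array([109.7,  69.8]), 81.4)
rim 1151 0.06955325077153879 (array([491.9, 264.8]), array([44. , 43.6]), 4.0) ((491.7518005371094, 264.8302001953125), 22.386743545532227)
stub 822 (array([492.2, 264.7]), array([113.9,  14.3]), 81.8)
-8.601918642805062
```

```bash
python3 - <<'E'
from h import *
p=[.4884,.0007]; y=np.radians(-17.3)
env.move_ptp([*p,.19],[np.pi,0,y]); env.movel([*p,.145],vel=.08)
env.close_gripper(100); env.pause(.2)
s=env.get_state(); print(s['gripper_width'],s['finger_force'],s['ft_force'],s['time'])
env.movel([*p,.24],vel=.08); env.pause(.2)
s=env.get_state(); print(s['gripper_width'],s['finger_force'],s['ft_force'],s['moment'],s['ee_pos'])
yv=np.radians(-8.5); v=[.4918,.2648]
env.move_ptp([*v,.24],[np.pi,0,yv]); env.pause(.3)
s=env.get_state(); print(s['joints'],s['ft_force'],s['ee_pos'],s['eef_rot'],s['time'])
im,d=get_image('wrist'); P=cloud('wrist',np.ones(d.shape,bool),d,s)
im2,_=get_image('side'); save('g.png',np.hstack([cv2.resize(im,(400,300)),cv2.resize(im2[60:330,100:460],(400,300))]))
E
```

```text
0.10040195126323238 97.77495861053467 [-0.92082919  1.73692024  4.4490976 ] 7.6667
0.09994519305146621 97.50209748744965 [-0.63421369  0.67860065 -1.50331675] [ 0.0056189   0.05052291 -0.00895231] [0.4882276  0.00064797 0.23967023]
[-1.10971365  0.59009473  0.77098797  2.06266265 -0.61912432  0.73132422
 -1.66474494] [-0.70879945 -0.51886402 -0.27155772] [0.4921959  0.26334377 0.2401806 ] [ 3.14147071e+00 -1.70368572e-04 -1.51016826e-01] 10.5333
```

View pics/g.png

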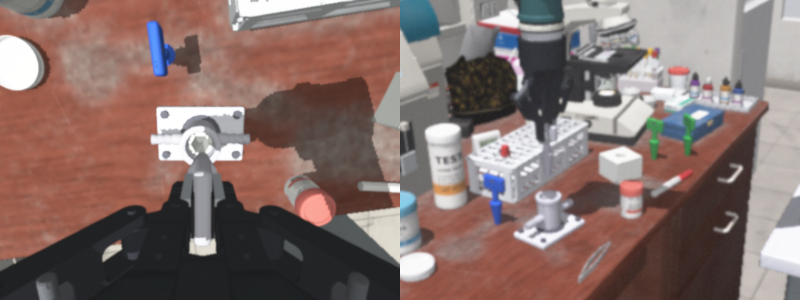

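The plug is held in the grip, and the stand at the right of the side view is empty. The barrel mouth is at about (200,143) in the left view. I'll check the arm's residual error and the plug's tilt before going in.

```bash
python3 - <<'E'
from h import *
s=env.get_state(); print(s['ee_pos'],s['eef_rot'],s['ft_force'],s['qd'].max())
yv=np.radians(-8.5)
env.movel([.4918,.2648,.235],vel=.05); env.pause(.5)
s=env.get_state(); print(s['ee_pos'],s['eef_rot'],s['ft_force'],s['time'])
im,d=get_image('wrist'); P=cloud('wrist',np.ones(d.shape,bool),d,s)
e=np.array(s['ee_pos']); Rt=R.from_euler('xyz',s['eef_rot']).as_matrix()
Q=(P-e)@Rt
k=(np.abs(Q[:,1])<.03)&(np.abs(Q[:,0])<.035)&(Q[:,2]>.035)&(Q[:,2]<.14); Q=Q[k]
for z in np.arange(.035,.14,.006):
    a=Q[(Q[:,2]>z)&(Q[:,2]<z+.006)]
    if len(a)>4: print(round(z,3),len(a),a[:,:2].min(0).round(4),a[:,:2].max(0).round(4))
k=near=np.hypot(P[:,0]-.4918,P[:,1]-.2648)<.03
B=P[k&(P[:,2]>.066)&(P[:,2]<.074)]; print('rim',len(B),B.min(0),B.max(0))
E
```

```text
[0.49203868 0.2640597  0.24011554] [-3.14151482e+00 -5.08839353e-05 -1.49789816e-01] [-0.47098497  0.12737807 -1.24223874] 0.0038648573277975332
[0.49180376 0.26484387 0.23504901] [-3.14151724e+00 -5.16690354e-05 -1.48293435e-01] [-0.1800586   0.92247217 -1.91363111] 11.3833
0.035 1124 [-0.0183 -0.0097] [0.0206 0.0119]
0.041 2700 [-0.0218 -0.0167] [0.0222 0.0189]
0.047 545 [ 0.0058 -0.0168] [0.0224 0.0189]
0.053 478 [ 0.0057 -0.0167] [0.0221 0.0191]
0.059 392 [ 0.0057 -0.0167] [0.0222 0.0191]
0.065 125 [ 0.006  -0.0152] [0.0215 0.0173]
0.083 6 [ 0.0032 -0.0061] [0.0049 0.0089]
0.089 146 [ 0.0021 -0.0093] [0.0091 0.0111]
0.095 19 [ 0.0054 -0.0076] [0.0084 0.0093]
0.101 31 [ 0.0048 -0.0068] [0.0093 0.0086]
0.107 39 [ 0.0042 -0.0065] [0.0087 0.0082]
0.113 31 [ 0.0037 -0.0055] [0.0081 0.0073]
0.119 26 [ 0.0031 -0.0052] [0.0069 0.0062]
0.125 22 [ 0.0034 -0.0041] [0.0063 0.0057]
0.131 10 [ 0.003  -0.0017] [0.0052 0.0052]
rim 1260 [0.47279486 0.2428323  0.06606258] [0.51385433 0.28696724 0.07166495]
```

```bash
python3 - <<'E'
from h import *
x,y=.4918,.2656; yv=np.radians(-8.5)
env.movel([x,y,.182],vel=.06,rot=[np.pi,0,yv]); env.pause(.3)
s=env.get_state(); f0=np.array(s['ft_force']); print(s['ee_pos'],f0,s['time'])
hit=env.movel([x,y,.157],vel=.012,max_force=4); 
s=env.get_state(); print(hit,s['ee_pos'],np.array(s['ft_force'])-f0,s['moment'],s['time'])
env.pause(.3); s=env.get_state(); print(s['ee_pos'],np.array(s['ft_force'])-f0,s['moment'])
np.save('f0.npy',f0)
E
```

```text
[0.49187547 0.26570097 0.18224694] [ 0.36719743  0.51855556 -0.64353616] 12.7667
True [0.49194135 0.26571215 0.16074691] [-0.07929253 -0.7975573   5.17715334] [0.00330405 0.03881651 0.0201242 ] 14.3417
[0.49189558 0.26574645 0.16069172] [ 0.35973473 -0.33470655  6.28974564] [ 0.06120179 -0.02092554 -0.02603994]
```

```bash
cat > press.py <<'E'
from h import *
f0=np.load('f0.npy')
def force(n=6):
    F=[]
    for _ in range(n):
        env.pause(.02); F.append(env.get_state()['ft_force'])
    return np.mean(F,0)-f0
E
python3 - <<'E'
from press import *
x,y=.4918,.2656
s=env.get_state(); z=s['ee_pos'][2]; yv=s['eef_rot'][2]
print(force(),z)
for i in range(12):
    z-=.00015; env.movel([x,y,z],vel=.01); F=force(); s=env.get_state()
    print(i,round(z,5),s['ee_pos'][2].round(5),F.round(2),np.round(s['moment'],2))
    if F[2]>10.5: break
q=np.array(s['joints']); t=s['time']
q[6]+=.1; env.goto_joints(q); F=force(); s=env.get_state(); print('twist .1',s['ee_pos'],s['eef_rot'],F,s['moment'],s['time']-t,s['time'])
E
```

```text
[-0.11611116  0.0276221   6.27414628] 0.1606917212508249
0 0.16054 0.16071 [-0.2   0.3   5.29] [ 0.12  0.03 -0.04]
1 0.16039 0.16068 [-0.65 -0.31  6.6 ] [ 0.15 -0.02  0.05]
2 0.16024 0.16061 [-0.72 -0.    6.87] [ 0.08  0.1  -0.01]
3 0.16009 0.16054 [-0.53  0.12  7.71] [0.11 0.06 0.04]
4 0.15994 0.16048 [-0.77 -0.16  8.37] [ 0.07  0.12 -0.  ]
5 0.15979 0.1604 [-1.18  0.15  9.13] [ 0.05  0.16 -0.01]
6 0.15964 0.16033 [-1.37  0.16  9.57] [0.17 0.19 0.03]
7 0.15949 0.16029 [-1.48 -0.29 10.83] [0.03 0.3  0.01]
twist .1 [0.49213644 0.26567683 0.16035651] [-3.14121953e+00  1.35233819e-03 -5.00647349e-02] [-4.50894011e-01  3.36447496e-03  5.92142729e+00] [0.04407245 0.09235735 0.04679931] 0.3500000000000014 17.8917
```

```bash
cat > work.py <<'E'
from press import *
import sys
x,y=.4918,.2656; yv=np.radians(-8.5)
def run(seq,z,goal=12.):
    for a in seq:
        q=env.solve_ik([x,y,z],[np.pi,0,yv+a])
        if q is None: print('ik none'); break
        env.goto_joints(q); s=env.get_state(); F=force(4); 
        print(round(a,2),'zc',round(z,5),'z',s['ee_pos'][2].round(5),'yaw',round(s['eef_rot'][2]-yv,3),'F',F.round(1),'Mz',round(s['moment'][2],2),'t',round(s['time'],1),'q7',round(s['joints'][6],2),flush=True)
        if F[2]>16: z+=.0004
        z-=np.clip((goal-F[2])/13500*.7,-.0004,.0004)
    return z
E
python3 - <<'E'
from work import *
z=run([.1,.0,.2,.4,.2,0,-.2,-.4,-.2,0],.1598)
print(z); np.save('z.npy',z)
E
```

```text
0.1 zc 0.1598 z 0.16021 yaw 0.098 F [-0.9 -0.1  8.2] Mz 0.01 t 18.1 q7 -1.46
0.0 zc 0.1596 z 0.15998 yaw -0.003 F [-1.   0.5  7.7] Mz -0.09 t 18.5 q7 -1.53
0.2 zc 0.15938 z 0.15941 yaw 0.195 F [-0.3 -0.5  5.2] Mz 0.08 t 18.8 q7 -1.39
0.4 zc 0.15902 z 0.15897 yaw 0.394 F [0.3 0.  3.7] Mz 0.15 t 19.1 q7 -1.24
0.2 zc 0.15862 z 0.15895 yaw 0.194 F [-0.2 -0.2  6.9] Mz -0.16 t 19.5 q7 -1.38
0 zc 0.15836 z 0.15892 yaw -0.006 F [-1.  -0.1  8.9] Mz -0.16 t 19.8 q7 -1.53
-0.2 zc 0.1582 z 0.15888 yaw -0.206 F [-1.4 -0.3  9.9] Mz -0.16 t 20.1 q7 -1.68
-0.4 zc 0.15809 z 0.15887 yaw -0.406 F [-1.1  0.1 10.4] Mz -0.13 t 20.5 q7 -1.83
-0.2 zc 0.158 z 0.15842 yaw -0.206 F [-0.7  0.2  8.3] Mz 0.2 t 20.8 q7 -1.68
0 zc 0.15781 z 0.15806 yaw -0.009 F [-1.1  0.2  8.5] Mz 0.19 t 21.1 q7 -1.53
0.15763259440584437
```

```bash
python3 - <<'E'
from work import *
z=run([.25,.5,.25,0,-.25,-.5,-.25,0]*2,float(np.load('z.npy')),12.5)
print(z); np.save('z.npy',z)
E
```

```text
0.25 zc 0.15763 z 0.15777 yaw 0.24 F [-0.6 -0.4  8.2] Mz 0.17 t 21.5 q7 -1.34
0.5 zc 0.15741 z 0.15745 yaw 0.488 F [-0.7 -0.2  7.1] Mz 0.2 t 21.9 q7 -1.17
0.25 zc 0.15713 z 0.15747 yaw 0.235 F [-1.1 -0.1  9.8] Mz -0.23 t 22.2 q7 -1.35
0 zc 0.15699 z 0.15748 yaw -0.015 F [-0.9 -0.2 11.6] Mz -0.24 t 22.6 q7 -1.53
-0.25 zc 0.15694 z 0.15752 yaw -0.264 F [-1.9 -0.  11.9] Mz -0.14 t 22.9 q7 -1.71
-0.5 zc 0.15691 z 0.15758 yaw -0.514 F [-2.3  0.1 12.4] Mz -0.13 t 23.3 q7 -1.91
-0.25 zc 0.1569 z 0.15731 yaw -0.262 F [-1.5 -0.  10.4] Mz 0.22 t 23.7 q7 -1.71
0 zc 0.15679 z 0.15709 yaw -0.013 F [-1.2 -0.3 10.2] Mz 0.3 t 24.1 q7 -1.52
0.25 zc 0.15667 z 0.15682 yaw 0.236 F [-0.8 -0.3  9.8] Mz 0.25 t 24.4 q7 -1.34
0.5 zc 0.15653 z 0.15663 yaw 0.485 F [-0.4 -0.3  9.2] Mz 0.24 t 24.8 q7 -1.16
0.25 zc 0.15636 z 0.15669 yaw 0.231 F [-1.3 -0.3 11.8] Mz -0.27 t 25.1 q7 -1.34
0 zc 0.15632 z 0.15678 yaw -0.018 F [-1.4 -0.5 12.3] Mz -0.19 t 25.5 q7 -1.52
-0.25 zc 0.15631 z 0.15685 yaw -0.269 F [-1.9 -0.  13.2] Mz -0.22 t 25.9 q7 -1.71
-0.5 zc 0.15635 z 0.15693 yaw -0.518 F [-1.9  0.3 12.6] Mz -0.13 t 26.2 q7 -1.9
-0.25 zc 0.15635 z 0.15673 yaw -0.265 F [-1.2  0.2 11.5] Mz 0.2 t 26.6 q7 -1.7
0 zc 0.1563 z 0.15651 yaw -0.016 F [-0.9  0.2 10.8] Mz 0.21 t 27.0 q7 -1.51
0.15620841992718337
```

```bash
python3 - <<'E'
from h import *
s=env.get_state(); im,d=get_image('wrist'); P=cloud('wrist',np.ones(d.shape,bool),d,s)
Rt=R.from_euler('xyz',s['eef_rot']).as_matrix(); Q=(P-np.array(s['ee_pos']))@Rt
save('c.png',im)
k=(np.abs(Q[:,1]-.001)<.004)&(np.abs(Q[:,0])<.02)&(Q[:,2]>.02)&(Q[:,2]<.06)
A=Q[k]; T=A[A[:,2]<np.percentile(A[:,2],50)+.002]
print('bar top tool z',np.percentile(A[:,2],[5,25,50,75]).round(4),'slope vs x',np.polyfit(T[:,0],T[:,2],1).round(4),'x',T[:,0].min(),T[:,0].max())
r=P[(np.hypot(P[:,0]-.4918,P[:,1]-.265)<.03)&(P[:,2]>.064)&(P[:,2]<.076)]; print('rim z',np.median(r[:,2]),len(r),'bar top world z',s['ee_pos'][2]-np.median(A[:,2]))
print(s['time'],s['finger_force'],s['gripper_width'])
E
```

```text
bar top tool z [0.0406 0.0412 0.0416 0.0421] slope vs x [-0.0001  0.0416] x -0.019969661754115596 0.01998672021891087
rim z 0.06947786055546146 2045 bar top world z 0.1148883760590164
27.0333 99.98987585306168 0.1005204537578825
```

View pics/c.png

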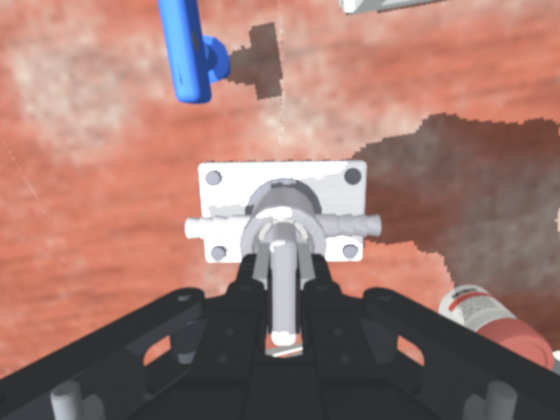

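The plug is still gripped square and level at (285,290): no slip, slope about 0, handle across the stubs. It is still sinking, so I'll keep working it.

```bash
python3 - <<'E'
from work import *
z=run([.25,.5,.25,0,-.25,-.5,-.25,0]*2,float(np.load('z.npy')),13)
print(z); np.save('z.npy',z)
E
```

```text
0.25 zc 0.15621 z 0.15632 yaw 0.233 F [-0.5 -0.  10.1] Mz 0.2 t 27.4 q7 -1.33
0.5 zc 0.15606 z 0.15614 yaw 0.483 F [-0.6  0.  10.3] Mz 0.16 t 27.7 q7 -1.15
0.25 zc 0.15592 z 0.15621 yaw 0.23 F [-1.4 -0.2 11.7] Mz -0.16 t 28.1 q7 -1.33
0 zc 0.15585 z 0.15634 yaw -0.02 F [-1.5 -0.1 13.7] Mz -0.11 t 28.5 q7 -1.51
-0.25 zc 0.15588 z 0.15645 yaw -0.27 F [-1.9 -0.3 13.9] Mz -0.18 t 28.8 q7 -1.7
-0.5 zc 0.15593 z 0.15658 yaw -0.52 F [-2.4  0.4 13.9] Mz -0.26 t 29.2 q7 -1.89
-0.25 zc 0.15598 z 0.15641 yaw -0.267 F [-1.4 -0.1 11.9] Mz 0.15 t 29.6 q7 -1.69
0 zc 0.15593 z 0.15622 yaw -0.017 F [-0.9 -0.4 11.7] Mz 0.28 t 29.9 q7 -1.5
0.25 zc 0.15586 z 0.15599 yaw 0.233 F [-0.8 -0.1 10.6] Mz 0.15 t 30.3 q7 -1.32
0.5 zc 0.15573 z 0.15577 yaw 0.483 F [-0.8 -0.5 10.4] Mz 0.33 t 30.7 q7 -1.14
0.25 zc 0.1556 z 0.15592 yaw 0.229 F [-1.3 -0.2 12.8] Mz -0.09 t 31.0 q7 -1.32
0 zc 0.15559 z 0.15604 yaw -0.021 F [-1.8 -0.4 13.4] Mz -0.1 t 31.4 q7 -1.5
-0.25 zc 0.15561 z 0.15616 yaw -0.271 F [-2.   0.3 13.9] Mz -0.41 t 31.8 q7 -1.69
-0.5 zc 0.15566 z 0.15625 yaw -0.521 F [-2.  -0.1 13.4] Mz -0.18 t 32.1 q7 -1.88
-0.25 zc 0.15568 z 0.15611 yaw -0.268 F [-1.4 -0.4 12.2] Mz 0.16 t 32.5 q7 -1.69
0 zc 0.15564 z 0.1559 yaw -0.018 F [-0.6 -0.1 11.3] Mz 0.22 t 32.9 q7 -1.49
0.15554695504317514
```

```bash
cat >> work.py <<'E'
def bartop():
    s=env.get_state(); im,d=get_image('wrist'); P=cloud('wrist',np.ones(d.shape,bool),d,s)
    Rt=R.from_euler('xyz',s['eef_rot']).as_matrix(); Q=(P-np.array(s['ee_pos']))@Rt
    A=Q[(np.abs(Q[:,1]-.001)<.004)&(np.abs(Q[:,0])<.02)&(Q[:,2]>.02)&(Q[:,2]<.06)]
    print('bartop tool z',np.median(A[:,2]).round(4),'world',(s['ee_pos'][2]-np.median(A[:,2])).round(4))
E
python3 - <<'E'
from work import *
bartop()
z=run([.25,.5,.25,0,-.25,-.5,-.25,0]*2,float(np.load('z.npy')),13)
print(z); np.save('z.npy',z); bartop()
E
```

```text
bartop tool z 0.0417 world 0.1142
0.25 zc 0.15555 z 0.15571 yaw 0.232 F [-1.5 -0.2 11.6] Mz 0.14 t 33.3 q7 -1.31
0.5 zc 0.15548 z 0.15553 yaw 0.482 F [-0.5 -0.2 10.5] Mz 0.31 t 33.6 q7 -1.13
0.25 zc 0.15534 z 0.1557 yaw 0.228 F [-1.4  0.  13.2] Mz -0.14 t 34.0 q7 -1.31
0 zc 0.15535 z 0.15593 yaw -0.021 F [-1.9 -0.1 15. ] Mz -0.17 t 34.4 q7 -1.49
-0.25 zc 0.15546 z 0.15608 yaw -0.271 F [-2.1  0.1 14.4] Mz -0.12 t 34.7 q7 -1.68
-0.5 zc 0.15553 z 0.15622 yaw -0.521 F [-1.8  0.1 14.4] Mz -0.22 t 35.1 q7 -1.88
-0.25 zc 0.1556 z 0.15604 yaw -0.269 F [-1.1 -0.2 12.1] Mz 0.1 t 35.5 q7 -1.68
0 zc 0.15556 z 0.15587 yaw -0.019 F [-1.4 -0.2 11.5] Mz 0.05 t 35.9 q7 -1.49
0.25 zc 0.15548 z 0.15571 yaw 0.232 F [-1.1 -0.4 11.6] Mz 0.13 t 36.2 q7 -1.3
0.5 zc 0.15541 z 0.15559 yaw 0.482 F [-0.9 -0.7 11.4] Mz 0.14 t 36.6 q7 -1.11
0.25 zc 0.15533 z 0.1557 yaw 0.229 F [-1.1 -0.1 13.4] Mz -0.13 t 36.9 q7 -1.3
0 zc 0.15535 z 0.15586 yaw -0.022 F [-1.8 -0.2 14.2] Mz -0.25 t 37.3 q7 -1.48
-0.25 zc 0.15541 z 0.15599 yaw -0.272 F [-1.9  0.3 13.9] Mz -0.29 t 37.7 q7 -1.67
-0.5 zc 0.15545 z 0.15608 yaw -0.521 F [-1.9  0.4 13.7] Mz -0.18 t 38.0 q7 -1.87
-0.25 zc 0.15549 z 0.1559 yaw -0.267 F [-1.5 -0.3 12.5] Mz 0.29 t 38.4 q7 -1.67
0 zc 0.15546 z 0.15573 yaw -0.018 F [-1.6 -0.5 11.5] Mz 0.26 t 38.8 q7 -1.48
0.15538460368686532
bartop tool z 0.0417 world 0.1141
```

```bash
python3 - <<'E'
from work import *
z=run([.25,.5,.25,0,-.25,-.5,-.25,0.02],float(np.load('z.npy')),14)
s=env.get_state(); zz=s['ee_pos'][2]
env.movel([x,y,zz-.0003],vel=.005); print(force())
bartop()
env.gripper_open(); env.pause(.3); s=env.get_state(); print(s['ee_pos'],force())
env.movel([x,y,.30],vel=.1); env.pause(.4)
s=env.get_state(); im,d=get_image('wrist'); si,_=get_image('side'); P=cloud('wrist',np.ones(d.shape,bool),d,s)
np.savez('pics/end.npz',im=im,d=d,st=np.r_[s['ee_pos'],s['eef_rot']])
from fit import near,rect
H=near(P,[x,y],.04,.095,.13); T=H[H[:,2]>np.median(H[:,2])-.003]; print('bar',len(T),np.median(T[:,2]),rect(T))
u,v=np.polyfit(T[:,0],T[:,2],1); print('slope x',u,'slope y',np.polyfit(T[:,1],T[:,2],1)[0])
B=near(P,[x,y],.07,.007,.014); print('plate',rect(B))
save('e.png',np.hstack([cv2.resize(im,(400,300)),cv2.resize(si[150:300,150:350],(400,300))])); print(s['time'],s['ft_force'])
E
```

```text
0.25 zc 0.15538 z 0.15561 yaw 0.232 F [-0.7 -0.2 11.5] Mz 0.25 t 39.2 q7 -1.29
0.5 zc 0.15526 z 0.15548 yaw 0.482 F [-1.  -0.3 12.1] Mz 0.19 t 39.6 q7 -1.1
0.25 zc 0.15516 z 0.15563 yaw 0.228 F [-1.8 -0.6 13.9] Mz -0.15 t 39.9 q7 -1.29
0 zc 0.15515 z 0.15578 yaw -0.022 F [-2.   0.3 14.7] Mz -0.21 t 40.3 q7 -1.47
-0.25 zc 0.15519 z 0.1559 yaw -0.272 F [-2.4  0.2 14.6] Mz -0.23 t 40.7 q7 -1.66
-0.5 zc 0.15522 z 0.15598 yaw -0.522 F [-2.2 -0.1 15.4] Mz -0.42 t 41.0 q7 -1.86
-0.25 zc 0.15529 z 0.15579 yaw -0.268 F [-1.5 -0.3 13.1] Mz 0.33 t 41.4 q7 -1.66
0.02 zc 0.15524 z 0.15567 yaw 0.001 F [-1.7  0.  13.3] Mz 0.16 t 41.8 q7 -1.45
[-1.70379971 -0.33376345 12.11764132]
bartop tool z 0.0416 world 0.114
[0.49181487 0.26561546 0.15541076] [-0.2679225  -0.47147485  0.48291271]
bar 673 0.11380490511762154 (array([492.1, 264.8]), array([ 9.7, 42.9]), 82.9)
slope x -0.0036306543108022716 slope y -0.006393655884191719
plate (array([491.7, 264.8]), array([109.7,  69.8]), 81.3)
45.3833 [ 0.48267297 -1.01363021 -0.10482186]
```

View pics/e.png

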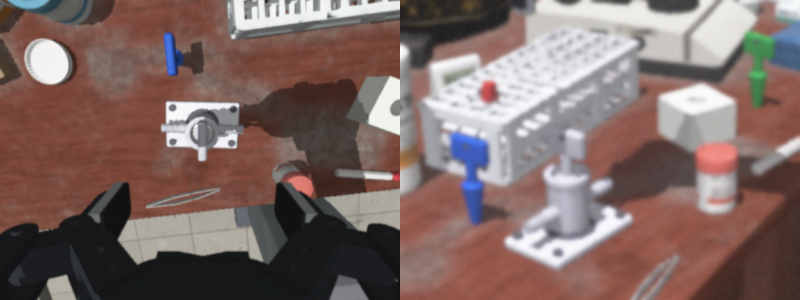

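The plug stands upright in the barrel at (203,135), with its handle square to the stubs within about 0.03 rad. It is centred within 1 mm and did not shift when I let go. The canister, forceps and pen have not been moved.

```bash
python3 -c "
from station import env
print(env.job_done())"
```

```text
the job is handed in; nothing more can be done
None
```

I handed the job in at about 45 s: the plug is worked home in the barrel, upright, handle across the pipes and released, with the highest press reading about 15 N; the sleeve's grip cannot be read, so I judged the jam from the sinking having all but stopped (about 0.1 mm per twist cycle).

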